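# Clamp a sample bottle in the bottle shaker

## Task

Slide the lying bottle along its V-cradle until its base rests against the end stop. Then turn the hand nut clockwise until the red cam lever would meet firm resistance by about half-way through its swing, and swing the lever fully closed, so that the clamp holds the bottle firmly without crushing it; leave the other things on the bench and on the shaker where they are.

Things in the scene. Friction and masses are not known exactly. Their poses are not given: they have to be found in the camera images.
- shaker: Bench bottle shaker, white housing 260 x 360 x 90 mm, fixed to the bench; origin: centre of its underside, x away from the robot, y along the lying bottle, z up. On its grey deck an aluminium carriage 170 x 240 mm (top at z 112 mm) with a V-cradle; the cradle's and bottle's axis lies over the origin along y at z 156 mm. Nothing but the clamp ears, skewer, nut and lever stands above z 190 mm.
- bottle_center (a point): Centre of the bottle, on its axis: a rigid white 250 mL bottle with pale blue band, diameter 62 mm, 130 mm long with its orange cap (diameter 53 mm), 0.26 kg, lying in the V-cradle, base towards the shaker's +y, cap towards -y.
- bottle_base (a point): Centre of the bottle's flat base, 65 mm from bottle_center. The bottle is home when this meets the point stop. It slides in the cradle at 2 to 3 N.
- bottle_cap (a point): Centre of the outer end face of the orange cap, 65 mm from bottle_center on the other side; free space beyond it for a finger to push on.
- stop (a point): Centre of the inner face of the end stop, an aluminium plate at the +y end of the cradle, rigid.
- nut_center (a point): Centre of the hand nut: black knurled steel, diameter 34 mm, 24 mm long, its axis level along the shaker's x at z 212 mm, at the far (+x) end of the skewer. It can be pinched across its diameter from above and turned by tilting the gripper sideways about its axis. Free on both sides and for 35 mm below its axis; the fixed aluminium ear (24 mm high) begins 25 mm nearer the robot.
- nut (a joint): Turn of the nut, rad; grows as it is tightened: clockwise seen from its own end face (from beyond the shaker towards the robot), so that its top moves towards the shaker's +y. 0 is backed off; starts at 0.3 to 2.0; end of thread 6.4. It turns stiffly (0.25 N m) and stays where left. Each rad draws the clamp 0.95 mm; a setting of about 2.6 to 4.6 before the lever is closed gives a good clamping force.
- lever_pivot (a point): Pivot of the red cam lever, mid-height, at the near (-x) end of the skewer, same height as the nut; the pivot axis is vertical. It moves up to 6 mm in +x as the nut is tightened.
- lever_tip (a point): Outer end of the red lever, mid-height, 75 mm from lever_pivot; lever 11 mm thick, its last 18 mm 15 mm thick, 16 to 18 mm high, free space on both sides and above.
- lever (a joint): Swing of the lever, rad: 0 open, pointing to the shaker's -x (at the robot); it swings level, tip towards +y, to the closed stop at 1.70, where it points to +y alongside the bottle. Starts at 0 to 0.25. The cam draws the clamp 6 mm in all, passes dead centre at 1.55 and then snaps shut and stays. Free it takes 1 N at the tip; well set 3 to 8 N around half-way. Fully closed: above 1.6.
- clamp (a joint): Swing of the blue clamp arm about its hinge low on the near side, rad; grows as it closes; the cam pushes its ear in +x, springs hold it against the cam. Its pad just touches the bottle at 0.079.
- pad_face (a point): Centre of the face of the rubber pad under the blue arm, which presses on the bottle from above. Good clamping force with the lever closed: 75 to 170 N, so the pad should stand about 1.2 to 2.5 mm clear of the bottle while the lever is still fully open.
- dropper_a: Bystander: white dropper bottle with blue band, diameter 32, 64 mm high, on the bench; origin under its foot.
- dropper_b: Bystander: white dropper bottle with paper band, diameter 32, 64 mm high, on the bench; origin under its foot.
- dropper_c: Bystander: white dropper bottle with green band, diameter 32, 64 mm high, on the shaker's deck; origin under its foot.
- loose_cap: Bystander: spare orange cap, diameter 53, 24 mm high, on the shaker's deck; origin under its foot.
- cassette: Bystander: flat white test cassette 20 x 70 x 5 mm on the bench; origin under its centre.
- flask: Bystander: glass conical flask, diameter 82, 108 mm high; origin under its foot.
- jar: Bystander: white jar with black lid, diameter 72, 110 mm high; origin under its foot.
Things that resemble listed ones, but are neither listed nor needed, are in the scene too. What is shaped like the part that bears bottle_center but pink or purple is not meant.

How it is judged:
On the way, in this order (a step that is already met when the one before it is completed fails the run):
1. the bottle's base rests against the end stop (distance between bottle_base and stop below 0.003 m), for 0.2 s.
2. the nut is tightened far enough, the lever not yet closed (value of joint nut above 2.4 rad and value of joint lever below 1.2 rad and distance between bottle_base and stop below 0.003 m), for 0.2 s.
At the end, for the whole second after the job is handed in: the lever is fully closed (above 1.6 rad), the clamp presses the bottle with 75 to 170 N, and the bottle lies at rest with its base within 3 mm of the end stop (value of joint lever above 1.6 rad and contact force between clamp and bottle between 75 and 170 N and distance between bottle_base and stop below 0.003 m and linear speed of bottle below 0.01 m/s); the robot touches nothing.
It fails at once if the bottle is crushed: the clamp presses it with over 180 N (contact force between clamp and bottle above 180 N).
It fails at once if a bystander is moved by more than 30 mm (distance of any of dropper_a, dropper_b, dropper_c, loose_cap, cassette, flask, jar from where it was at the start of the episode above 0.03 m).
It also fails if it takes over 72 s, if anything falls off the work surface, if the arm or the gripper's body presses on something with over 40 N, if the wrist force passes 120 N, or if a joint passes its speed limit or range.

## Robot

A 6-joint arm with a two-finger parallel gripper is mounted at the origin on the work surface. World frame = base frame: x ahead of the robot, y to its left, z up, the work surface at z = 0. Lengths are in m, angles in rad, forces in N, time in s.
With the tool pointing down it reaches from about 0.4 to 0.825 m from the base axis. Payload 7 kg.
Tool frame: the origin (TCP) lies at the very end of the fingers, on their centre line; the grasp point (between the pads) lies 19 mm behind it; z points along the fingers, y is the direction in which the jaws open and shut (so a half turn about z gives the same grasp; the last joint's range is limited). The gripper opens to 85 mm and grips with 20 to 120 N. Pads are 22 mm wide; open, the fingers measure 114 mm over their backs; the gripper's body (76 mm by 85 mm) begins 54 mm behind the grasp point. The pads swing forward as they close: fully open they stand 13 mm farther back than shut.
Start: joints at [-0.9, 0.359, 0.012, 0, -1.224, -0.288], TCP at [0.252, -0.626, 0.201] pointing down, gripper open.
Joint ranges: [-3.07, 3.07], [-1.43, 2.12], [-1.02, 1.25], [-3.03, 1.67], [-3.05, -0], [-3.03, 3.03]. Speed limits (rad/s): [2.39, 2.39, 3.01, 3.14, 3.14, 3.14].

## Interface

Orientations are given as a 3x3 rotation matrix whose columns are the frame's x, y, z axes.
In Python, from rig import state, imaging, ctrl gives the robot as it stands.
- The arm moves only by the shell command python3 -m handwheel 'ROWS' [FORCE]. ROWS is text: rows parted by semicolons, each of 7 numbers parted by spaces: the turn, a rotation vector about the tool's x, y, z in rad, then the shift along the tool's x, y, z in mm, then the finger opening in mm, from 0 to 85.4. A call has 1 to 5 rows; each row shifts and turns the commanded pose from where the row before left it, along the tool's axes as they then stand; what a row does not reach is not made up. A row lasts 1/10 s, in which the tool goes at most 50 mm and 8.59 degrees, less where a joint would pass 70% of its speed; a pose out of reach is approached as far as the arm can. A call is refused whole if a number of a shift passes 50 or a number of a turn 0.15, either way. A call with a gripper value outside its range is refused whole. The fingers move at their own pace and stop on an object; FORCE is the grip in N (left out, the last holds). Time passes only in rows, so rows that do not move let the fingers close. It gives the time, the measured TCP pose, the force and the opening at its end, in the units of the state.
- state(): the state, without advancing time (a new reading comes with each control period).
- imaging.capture(name): name is "scene" or "top"; returns (picture, depth): 384x512x3 uint8, blue, green, red; 384x512 float32, m along the optical axis (not along the pixel's ray), 0 where there is no reading.
- imaging.camera_info(name): a dict with "fovy" (degrees; the focal length in pixels is half the picture's height over the tangent of half this angle, whatever the lens; pixels are square), "cx", "cy" (the principal point, pixels), "R" (3x3) and "t" (3): a world point X has camera coordinates R X + t. Camera axes: x right, y down, z forward; pixel columns grow to the right and rows downward; lengths in m; the calibration is good to about 2 mm. A picture is of the moment at which its call begins. camera_info takes no time and is no camera call.
- ctrl.job_done(): hands the job in, once; it reports no verdict.
The state is a dict: "time_s": time; "q": joint angles; "dq": joint speeds; "joint_efforts": joint torques, N m; "position": TCP position; "tool_rot": TCP orientation; "ft_force": force on the tool from outside, world axes, zero at the start; "wrist_torque": the same for the moment, N m; "gripper_width": finger opening in m.
Only numpy, scipy, OpenCV 4.12 (cv2) and the standard library are available. Lean on these libraries where they do the work, as an engineer would, in place of code of your own. Each camera call takes 0.05 s, during which the arm holds its last target. There are 200 camera calls.

## Working session

There is one attempt and no reset: what is moved stays moved. The work goes in short steps, Python scripts to look and compute and a shell command to move; the robot and the scene stay as the last step left them, time stands still between calls to the robot, and variables do not carry over. Pictures are saved under pics/ and viewed, on a budget of 10 in all, crops included, one or two more only if the job needs it, and the job is handed in when it is done.

```bash
ls; mkdir -p pics
cat > h.py <<'E'
import numpy as np, cv2
from rig import state, imaging, ctrl
def cap(n):
    im,d=imaging.capture(n); c=imaging.camera_info(n); return im,d,c
def f_of(c): return 192/np.tan(np.radians(c['fovy'])/2)
def pts(d,c):
    f=f_of(c); v,u=np.mgrid[:d.shape[0],:d.shape[1]]
    X=np.stack([(u-c['cx'])/f*d,(v-c['cy'])/f*d,d],-1)
    P=(X-np.array(c['t']))@np.array(c['R']); P[d<=0]=np.nan; return P
def ray(c,u,v,z):
    f=f_of(c);R=np.array(c['R']);t=np.array(c['t'])
    o=-R.T@t; r=R.T@np.array([(u-c['cx'])/f,(v-c['cy'])/f,1.]); return o+r*(z-o[2])/r[2]
def proj(c,X):
    p=np.array(c['R'])@X+np.array(c['t']);f=f_of(c);return np.array([c['cx']+f*p[0]/p[2],c['cy']+f*p[1]/p[2]])
E
python3 - <<'E'
from h import *
s=state();print(s['time_s'],s['position'],np.round(s['tool_rot'],2).tolist())
for n in('scene','top'):
    im,d,c=cap(n);cv2.imwrite(f'pics/{n}0.png',im);np.savez(f'{n}0.npz',im=im,d=d);print(n,c,(d>0).mean())
E
```

```text
pics
0.0 [ 0.25188038 -0.62563481  0.19984183] [[-0.93, -0.37, -0.0], [-0.37, 0.93, 0.0], [0.0, 0.0, -1.0]]
scene {'fovy': 43.31308609010061, 'cx': 260.59341608490433, 'cy': 184.62015618238487, 'R': array([[-5.68875031e-01,  8.22423885e-01,  3.92032247e-04],
       [ 5.35708883e-01,  3.70914317e-01, -7.58576668e-01],
       [-6.24016981e-01, -4.31325310e-01, -6.51583674e-01]]), 't': array([ 0.28033387, -0.15370374,  1.78913922])} 0.9955902099609375
top {'fovy': 52.258576969187956, 'cx': 252.4395231444731, 'cy': 187.87928269822774, 'R': array([[-4.09874410e-04, -9.99999222e-01,  1.17774601e-03],
       [-9.81227601e-01,  1.75048111e-04, -1.92853219e-01],
       [ 1.92852863e-01, -1.23468250e-03, -9.81226910e-01]]), 't': array([0.00363393, 0.50619228, 1.37058316])} 0.9960835774739584
```

View pics/scene0.png

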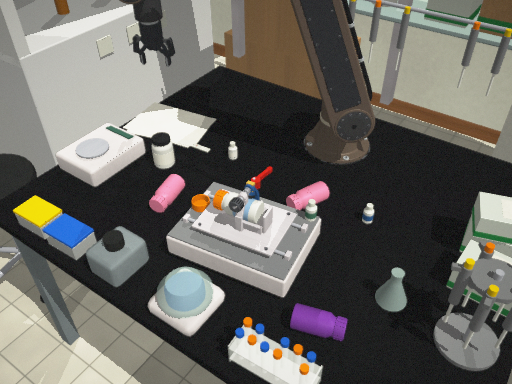

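View pics/top0.png

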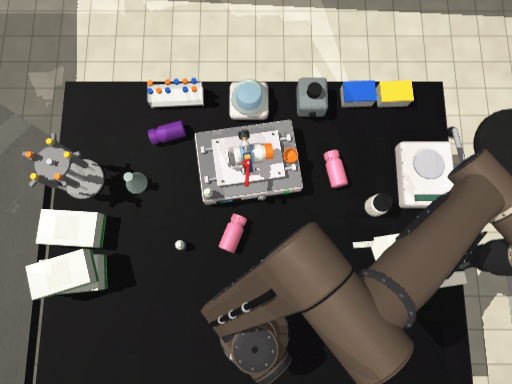

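The scene view shows the lying bottle at about (240,207), with an orange cap, the blue clamp and the red lever at (260,178). The top view shows the shaker around (248,162).

Candidates for the bottle (top view):
- Pink at (233,233): excluded by colour.
- Pink at (336,169): excluded by colour.
- Purple at (166,132): excluded by colour.
- White with orange cap in the cradle at (250,154): chosen.

The orange disc at (291,156) is the loose cap. I'll fit the shaker frame and check the choice in a close crop.

Run:
```python
from h import *
T=np.load('top0.npz');S=np.load('scene0.npz')
a=cv2.resize(T['im'][115:210,185:310],None,fx=5,fy=5,interpolation=cv2.INTER_CUBIC)[:, :400*2][:475,:625]
b=cv2.resize(S['im'][160:290,160:325],None,fx=4,fy=4,interpolation=cv2.INTER_CUBIC)
# stack vertically scaled
a2=cv2.resize(a,(395,300));b2=cv2.resize(b,(400,315))
im=np.zeros((475,800,3),np.uint8)
cv2.imwrite('pics/crop_top.png',a);cv2.imwrite('pics/crop_scene.png',b)
c=imaging.camera_info('top');P=pts(T['d'],c)
reg=np.zeros(P.shape[:2],bool);reg[110:215,180:315]=1
z=P[...,2]
for lo,hi in((.078,.1),(.104,.12)):
    m=reg&(z>lo)&(z<hi);q=P[m];print(lo,m.sum(),np.median(q[:,2]))
    (cx,cy),(w,h),an=cv2.minAreaRect((q[:,:2]*1000).astype(np.float32));print(cx,cy,w,h,an)
hsv=cv2.cvtColor(T['im'],cv2.COLOR_BGR2HSV)
red=reg&((hsv[...,0]<6)|(hsv[...,0]>174))&(hsv[...,1]>150)
v,u=np.nonzero(red);print('red top',[(a,b,np.round(P[b,a],3).tolist()) for a,b in zip(u,v)][::5])
C=imaging.camera_info('scene');PS=pts(S['d'],C)
hsv=cv2.cvtColor(S['im'],cv2.COLOR_BGR2HSV)
regs=np.zeros_like(reg);regs[150:300,160:330]=1
red=regs&((hsv[...,0]<6)|(hsv[...,0]>174))&(hsv[...,1]>150)
v,u=np.nonzero(red);print('red scene',[(a,b,np.round(PS[b,a],3).tolist()) for a,b in zip(u,v)][::12])
```

```text
0.078 3330 0.08994673983399587
633.3463134765625 24.716110229492188 318.6214294433594 359.15386962890625 8.392383575439453
0.104 2243 0.11256638630560076
604.3721313476562 25.439208984375 201.36375427246094 352.02294921875 16.65452766418457
red top [(np.int64(244), np.int64(159), [0.566, 0.031, 0.226]), (np.int64(246), np.int64(160), [0.562, 0.024, 0.227]), (np.int64(244), np.int64(161), [0.559, 0.031, 0.228]), (np.int64(244), np.int64(162), [0.557, 0.031, 0.223]), (np.int64(245), np.int64(163), [0.553, 0.028, 0.226]), (np.int64(246), np.int64(164), [0.55, 0.024, 0.222]), (np.int64(244), np.int64(165), [0.547, 0.031, 0.222]), (np.int64(249), np.int64(165), [0.548, 0.015, 0.22]), (np.int64(248), np.int64(166), [0.544, 0.018, 0.22]), (np.int64(248), np.int64(167), [0.541, 0.018, 0.221]), (np.int64(249), np.int64(168), [0.539, 0.015, 0.216]), (np.int64(246), np.int64(170), [0.531, 0.024, 0.22]), (np.int64(248), np.int64(171), [0.529, 0.018, 0.217]), (np.int64(247), np.int64(173), [0.521, 0.021, 0.219]), (np.int64(246), np.int64(175), [0.515, 0.024, 0.22]), (np.int64(248), np.int64(176),
[... 488 characters left out ...]
, np.int64(171), [0.51, 0.026, 0.219]), (np.int64(265), np.int64(172), [0.509, 0.026, 0.215]), (np.int64(265), np.int64(173), [0.515, 0.03, 0.218]), (np.int64(265), np.int64(174), [0.512, 0.028, 0.211]), (np.int64(265), np.int64(175), [0.513, 0.029, 0.209]), (np.int64(264), np.int64(176), [0.518, 0.029, 0.208]), (np.int64(264), np.int64(177), [0.314, -0.11, -0.001]), (np.int64(255), np.int64(179), [0.558, 0.027, 0.224]), (np.int64(255), np.int64(180), [0.558, 0.027, 0.221]), (np.int64(258), np.int64(181), [0.559, 0.037, 0.223]), (np.int64(259), np.int64(183), [0.559, 0.04, 0.217]), (np.int64(260), np.int64(185), [0.355, -0.097, -0.001]), (np.int64(256), np.int64(188), [0.565, 0.035, 0.202])]
```

View pics/crop_top.png

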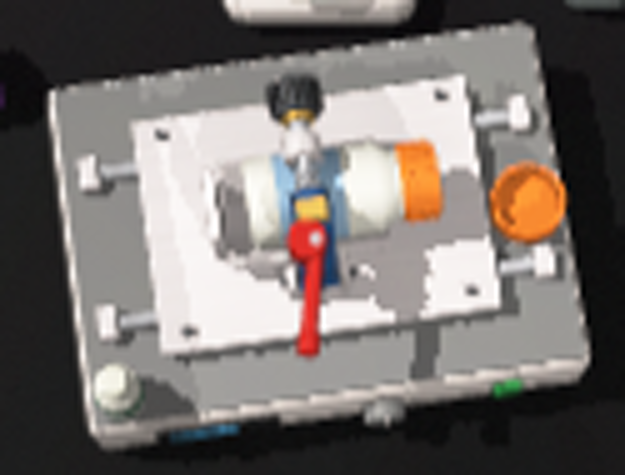

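View pics/crop_scene.png

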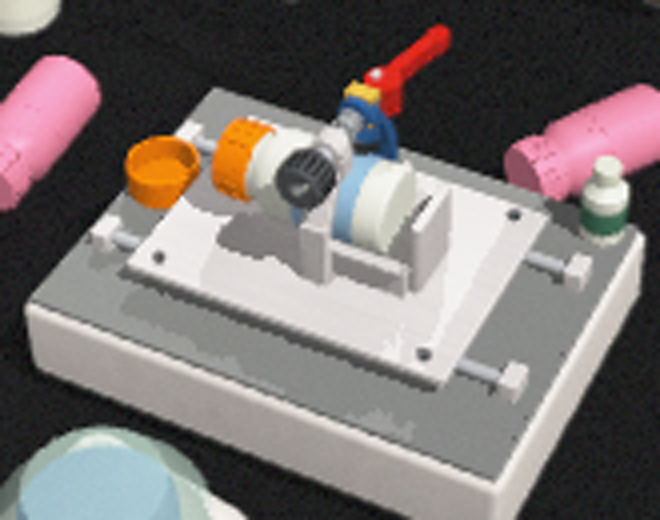

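The crops confirm it. The white, blue-banded bottle lies in the cradle with its orange cap at (420,180) in the top crop. The end stop is at (215,210) with a gap before the base. The nut is at (295,97), and the red lever runs from pivot (308,240) to tip (308,350), nearly open. The loose cap is at (527,202) and dropper_c at (117,388). Now the frame and key points.

Run:
```python
from h import *
T=np.load('top0.npz');S=np.load('scene0.npz')
c=imaging.camera_info('top');P=pts(T['d'],c);C=imaging.camera_info('scene');PS=pts(S['d'],C)
co=np.array([[50,90],[535,25],[590,370],[95,440]])/5+[185,115]
W=np.array([ray(c,u,v,.09) for u,v in co]);print('corners',W.round(3).tolist())
m=(P[...,2]>.08)&(P[...,2]<.098);m[:110]=0;m[215:]=0;m[:,:190]=0;m[:,306:]=0
m=cv2.morphologyEx(m.astype(np.uint8),cv2.MORPH_CLOSE,np.ones((25,25)));m=cv2.morphologyEx(m,cv2.MORPH_OPEN,np.ones((9,9)))
ct=max(cv2.findContours(m,cv2.RETR_EXTERNAL,cv2.CHAIN_APPROX_NONE)[0],key=cv2.contourArea)[:,0]
Q=np.array([ray(c,u,v,.09) for u,v in ct])[:,:2]
(cx,cy),(w,h),an=cv2.minAreaRect((Q*1000).astype(np.float32));print('rect',cx,cy,w,h,an)
ctr=W.mean(0)[:2]; ys=(W[0]-W[1]+W[3]-W[2])[:2];ys/=np.linalg.norm(ys);xs=np.array([ys[1],-ys[0]])
print('ctr',ctr,'yaw deg',np.degrees(np.arctan2(xs[1],xs[0])))
L=lambda p:np.c_[(p[:,:2]-ctr)@np.c_[xs,ys],p[:,2]]
def show(n,im,PP,cond,reg):
    hsv=cv2.cvtColor(im,cv2.COLOR_BGR2HSV).astype(int);k=cond(hsv)&reg&np.isfinite(PP[...,2])
    l=L(PP[k]);print(n,k.sum(),'med',np.median(l,0).round(4),'p3',np.percentile(l,3,0).round(4),'p97',np.percentile(l,97,0).round(4))
for nm,im,PP in(('top',T['im'],P),('scene',S['im'],PS)):
    l=L(PP.reshape(-1,3)).reshape(PP.shape)
    box=lambda x0,x1,y0,y1,z0,z1:(l[...,0]>x0)&(l[...,0]<x1)&(l[...,1]>y0)&(l[...,1]<y1)&(l[...,2]>z0)&(l[...,2]<z1)
    show(nm+' nut',im,PP,lambda h:h[...,2]<110,box(.02,.13,-.06,.06,.185,.25))
    show(nm+' lever',im,PP,lambda h:((h[...,0]<6)|(h[...,0]>174))&(h[...,1]>150),box(-.2,0,-.06,.06,.19,.24))
    show(nm+' cap',im,PP,lambda h:(h[...,0]>7)&(h[...,0]<16)&(h[...,1]>150),box(-.04,.04,-.11,-.02,.12,.2))
    show(nm+' loose',im,PP,lambda h:(h[...,0]>7)&(h[...,0]<16)&(h[...,1]>150),box(-.08,.08,-.2,-.11,.09,.125))
    show(nm+' dropc',im,PP,lambda h:h[...,2]>0,box(-.13,-.03,.1,.18,.1,.165))
    # profile along y at axis: max z
    b=box(-.012,.012,-.1,.11,.1,.21); y=l[b][:,1];zz=l[b][:,2]
    print(nm,[(int(1000*a),int(1000*zz[(y>=a)&(y<a+.006)].max()) if ((y>=a)&(y<a+.006)).any() else 0) for a in np.arange(-.1,.11,.006)])
```

```text
corners [[0.701, 0.211, 0.09], [0.75, -0.141, 0.09], [0.494, -0.174, 0.09], [0.444, 0.173, 0.09]]
rect 607.4518432617188 21.2835693359375 269.24298095703125 356.1090087890625 8.39792537689209
ctr [0.59740618 0.01724853] yaw deg 8.091111471558822
top nut 78 med [0.0564 0.0079 0.2254] p3 [ 0.0452 -0.0076  0.2123] p97 [0.068  0.0235 0.2318]
top lever 104 med [-0.0617  0.0162  0.2216] p3 [-0.1111  0.0046  0.2147] p97 [-0.0321  0.0254  0.2265]
top cap 102 med [-0.0009 -0.0686  0.179 ] p3 [-0.0185 -0.0794  0.1588] p97 [ 0.0256 -0.0578  0.1857]
top loose 178 med [-0.0039 -0.1484  0.0973] p3 [-0.0289 -0.1706  0.0911] p97 [ 0.0191 -0.1234  0.1166]
top dropc 210 med [-0.0667  0.142   0.1137] p3 [-0.114   0.1019  0.1018] p97 [-0.0341  0.1652  0.1547]
top [(-100, 114), (-94, 123), (-88, 115), (-81, 186), (-75, 186), (-69, 186), (-63, 185), (-57, 184), (-51, 184), (-45, 186), (-39, 192), (-33, 193), (-27, 188), (-21, 192), (-15, 190), (-9, 199), (-3, 188), (2, 0), (8, 0), (14, 187), (20, 189), (26, 190), (32, 190), (38, 190), (44, 188), (50, 128), (56, 131), (62, 173), (68, 175), (74, 173), (80, 
[... 261 characters left out ...]
p 93 med [ 0.0308 -0.0653  0.1638] p3 [-0.004  -0.0786  0.1406] p97 [ 0.0365 -0.054   0.1817]
scene loose 182 med [-0.0042 -0.1465  0.1039] p3 [-0.0285 -0.1688  0.0917] p97 [ 0.0229 -0.1206  0.1133]
scene dropc 348 med [-0.0835  0.1535  0.1129] p3 [-0.1027  0.1024  0.1015] p97 [-0.0341  0.1711  0.1529]
scene [(-100, 111), (-94, 112), (-88, 112), (-81, 183), (-75, 182), (-69, 183), (-63, 181), (-57, 183), (-51, 180), (-45, 183), (-39, 185), (-33, 187), (-27, 186), (-21, 187), (-15, 0), (-9, 0), (-3, 209), (2, 0), (8, 198), (14, 209), (20, 209), (26, 188), (32, 187), (38, 185), (44, 187), (50, 184), (56, 0), (62, 0), (68, 174), (74, 173), (80, 161), (86, 114), (92, 112), (98, 113), (104, 115)]
```

```bash
cat >> h.py <<'E'
ctr=np.array([0.5974,0.0172]);YAW=np.radians(8.1)
XS=np.array([np.cos(YAW),np.sin(YAW),0]);YS=np.array([-np.sin(YAW),np.cos(YAW),0])
R0=np.c_[-XS,YS,[0,0,-1]]
def loc(x,y,z): return np.r_[ctr,0]+x*XS+y*YS+[0,0,z]
def tolocal(p): d=np.array(p)-np.r_[ctr,0];return np.array([d@XS,d@YS,d[2]])
def rep(target=None,R=R0):
    from scipy.spatial.transform import Rotation as Ro
    s=state();A=np.array(s['tool_rot']);p=np.array(s['position'])
    print('t',s['time_s'],'loc mm',(tolocal(p)*1e3).round(1),'F loc',np.round([s['ft_force']@XS,s['ft_force']@YS,s['ft_force'][2]],1),'M',np.round([s['wrist_torque']@XS,s['wrist_torque']@YS,s['wrist_torque'][2]],2),'w',round(s['gripper_width']*1e3,1))
    print(' rotvec to R (tool)',Ro.from_matrix(A.T@R).as_rotvec().round(3),'tilt about XS',Ro.from_matrix(R0.T@A).as_rotvec().round(3))
    if target is not None: print(' shift mm: after turn',(R.T@(target-p)*1e3).round(1),' now',(A.T@(target-p)*1e3).round(1))
E
python3 -m handwheel '0 0 0.12 0 0 -20 0;0 0 0.117 0 0 -20 0;0 0 0 0 0 -10 0' 40
python3 -c "
from h import *
rep(loc(0,-.125,.25))"
```

```text
time_s: 0.4
position: [0.2522, -0.6266, 0.2523]
tool_rot: [[-0.99, -0.144, 0.001], [-0.144, 0.99, -0.001], [-0.0, -0.001, -1.0]]
ft_force: [0.7, -0.5, -0.0]
gripper_width: 0.0441
t 0.4 loc mm [-432.4 -588.7  252.3] F loc [ 0.7 -0.6 -0. ] M [-0.05 -0.03  0.04] w 44.1
 rotvec to R (tool) [-0.001  0.     0.003] tilt about XS [ 0.001 -0.    -0.003]
 shift mm: after turn [-432.4  463.7    2.3]  now [-433.7  462.5    1.8]
```

```bash
python3 -m handwheel '0 0 0.003 -32 34 0 0;0 0 0 -32 34 0 0;0 0 0 -32 34 0 0;0 0 0 -32 34 0 0;0 0 0 -32 34 0 0' |head -1
python3 -m handwheel '0 0 0 -32 34 0 0;0 0 0 -32 34 0 0;0 0 0 -32 34 0 0;0 0 0 -32 34 0 0;0 0 0 -32 34 0 0'|head -1
python3 -m handwheel '0 0 0 -32 34 0 0;0 0 0 -32 34 0 0;0 0 0 -32 34 0 0;0 0 0 0 0 0 0'
python3 -c "
from h import *
rep(loc(0,-.115,.147))
im,d,c=cap('scene');cv2.imwrite('pics/a.png',cv2.resize(im[120:280,140:340],None,fx=3,fy=3))"
```

```text
time_s: 0.9
time_s: 1.4
time_s: 1.8
position: [0.603, -0.1252, 0.2493]
tool_rot: [[-0.989, -0.15, -0.001], [-0.15, 0.989, 0.001], [0.001, 0.001, -1.0]]
ft_force: [-0.5, -0.5, -1.6]
gripper_width: -0.0001
t 1.8 loc mm [ -14.5 -141.7  249.3] F loc [-0.5 -0.5 -1.6] M [-0.02  0.12  0.01] w -0.1
 rotvec to R (tool) [ 0.001 -0.001  0.009] tilt about XS [-0.001  0.001 -0.009]
 shift mm: after turn [-14.5  26.7 102.3]  now [-14.8  26.5 102.3]
```

```bash
python3 -m handwheel '0 0 0.009 -15 26 0 0;0 0 0 0 0 30 0;0 0 0 0 0 36 0;0 0 0 0 0 36 0;0 0 0 0 0 0 0' |head -1
python3 -c "
from h import *
rep(loc(0,-.080,.147))
im,d,c=cap('scene');cv2.imwrite('pics/a.png',cv2.resize(im[120:280,140:340],None,fx=3,fy=3))"
```

```text
time_s: 2.35
t 2.35 loc mm [  -6.5 -119.6  143.6] F loc [-0.9  0.9 -0.3] M [ 0.03  0.13 -0.01] w 0.2
 rotvec to R (tool) [ 0.002 -0.009 -0.007] tilt about XS [-0.002  0.009  0.007]
 shift mm: after turn [-6.5 39.6 -3.4]  now [-6.2 39.7 -3.4]
```

View pics/a.png

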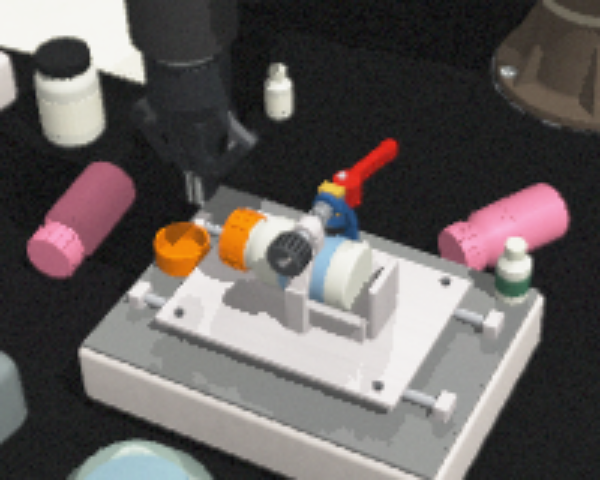

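Closed fingertips at (195,185) are behind the loose cap and in line with the orange bottle cap at (240,235). Now I'll push towards +y, watching the force.

```bash
python3 -m handwheel '0.002 -0.009 -0.007 -6 8 -3 0;0 0 0 0 8 0 0;0 0 0 0 6 0 0;0 0 0 0 5 0 0;0 0 0 0 0 0 0' |head -1
python3 -c "
from h import *
rep()"
python3 -m handwheel '0 0 0 0 3 0 0;0 0 0 0 3 0 0;0 0 0 0 3 0 0;0 0 0 0 0 0 0' |head -1
python3 -c "
from h import *
rep()"
```

```text
time_s: 2.9
t 2.9 loc mm [  4.1 -91.7 152.5] F loc [ 0.7 -0.2  1. ] M [ 0.03 -0.02 -0.02] w -0.1
 rotvec to R (tool) [-0.002  0.01   0.001] tilt about XS [ 0.002 -0.01  -0.001]
time_s: 3.3
t 3.3 loc mm [  3.9 -83.5 151.9] F loc [-0.7  0.7  1.5] M [-0.05  0.03 -0.03] w 0.0
 rotvec to R (tool) [-0.002  0.009 -0.   ] tilt about XS [ 0.002 -0.009  0.   ]
```

```bash
for i in 1; do python3 -m handwheel '0 0 0 0 3 0 0;0 0 0 0 3 0 0;0 0 0 0 0 0 0' |head -1
python3 -c "
from h import *
rep()"; done
python3 -m handwheel '0 0 0 0 3 0 0;0 0 0 0 3 0 0;0 0 0 0 0 0 0' |head -1
python3 -c "
from h import *
rep()"
```

```text
time_s: 3.6
t 3.6 loc mm [  4.  -77.4 151.9] F loc [-0.3 -0.8  1.8] M [-0.4  -0.01 -0.05] w -0.2
 rotvec to R (tool) [-0.002  0.009 -0.   ] tilt about XS [ 0.002 -0.009  0.   ]
time_s: 3.9
t 3.9 loc mm [  3.9 -71.3 151.9] F loc [-0.1 -0.7  3.3] M [-0.53 -0.01 -0.04] w -0.0
 rotvec to R (tool) [-0.002  0.009 -0.   ] tilt about XS [ 0.002 -0.009  0.   ]
```

```bash
python3 -m handwheel '0 0 0 0 3 0 0;0 0 0 0 0 0 0' |head -1
python3 -c "
from h import *
rep()"
python3 -m handwheel '0 0 0 0 2 0 0;0 0 0 0 0 0 0' |head -1
python3 -c "
from h import *
rep()"
python3 -m handwheel '0 0 0 0 2 0 0;0 0 0 0 0 0 0' |head -1
python3 -c "
from h import *
rep()"
```

```text
time_s: 4.1
t 4.1 loc mm [  3.9 -68.4 151.9] F loc [ 0.4 -1.5  3.8] M [-0.75 -0.01 -0.04] w 0.3
 rotvec to R (tool) [-0.002  0.009 -0.   ] tilt about XS [ 0.002 -0.009  0.   ]
time_s: 4.3
t 4.3 loc mm [  3.9 -66.5 151.9] F loc [-0.4 -3.3  4.8] M [-1.03  0.01 -0.05] w 0.1
 rotvec to R (tool) [-0.002  0.009 -0.   ] tilt about XS [ 0.002 -0.009  0.   ]
time_s: 4.5
t 4.5 loc mm [  3.9 -64.6 151.9] F loc [-0.4 -4.2  4.5] M [-1.26  0.01 -0.07] w -0.1
 rotvec to R (tool) [-0.002  0.009 -0.   ] tilt about XS [ 0.002 -0.009  0.   ]
```

```bash
cat > look.py <<'E'
from h import *
import sys
im,d,C=cap('scene');PP=pts(d,C);l=np.stack([(PP-np.r_[ctr,0])@XS,(PP-np.r_[ctr,0])@YS,PP[...,2]],-1)
hsv=cv2.cvtColor(im,cv2.COLOR_BGR2HSV).astype(int)
o=(hsv[...,0]>7)&(hsv[...,0]<16)&(hsv[...,1]>150)&(abs(l[...,0])<.05)&(l[...,1]>-.11)&(l[...,2]>.125)&(l[...,2]<.2)
print('cap y',np.percentile(l[o][:,1],[3,50,97]).round(4))
b=(hsv[...,0]>95)&(hsv[...,0]<115)&(hsv[...,1]>40)&(hsv[...,2]>120)&(abs(l[...,0])<.05)&(l[...,1]>-.06)&(l[...,1]<.1)&(l[...,2]>.125)&(l[...,2]<.189)
print('band y',b.sum(),np.percentile(l[b][:,1],[3,50,97]).round(4) if b.any() else 0)
for n in('a',):cv2.imwrite(f'pics/{sys.argv[1]}.png',cv2.resize(im[130:270,170:330],None,fx=4,fy=4,interpolation=cv2.INTER_CUBIC))
E
python3 -m handwheel '0 0 0 0 2 0 0;0 0 0 0 2 0 0;0 0 0 0 0 0 0' |head -1
python3 -c "
from h import *
rep()"
python3 look.py b
```

```text
time_s: 4.8
t 4.8 loc mm [  3.9 -60.6 151.9] F loc [ 0.1 -3.1  5.5] M [-1.22  0.07 -0.02] w -0.1
 rotvec to R (tool) [-0.002  0.009 -0.   ] tilt about XS [ 0.002 -0.009  0.   ]
cap y [-0.0786 -0.0657 -0.0541]
band y 116 [-0.0102  0.0227  0.0303]
```

View pics/b.png

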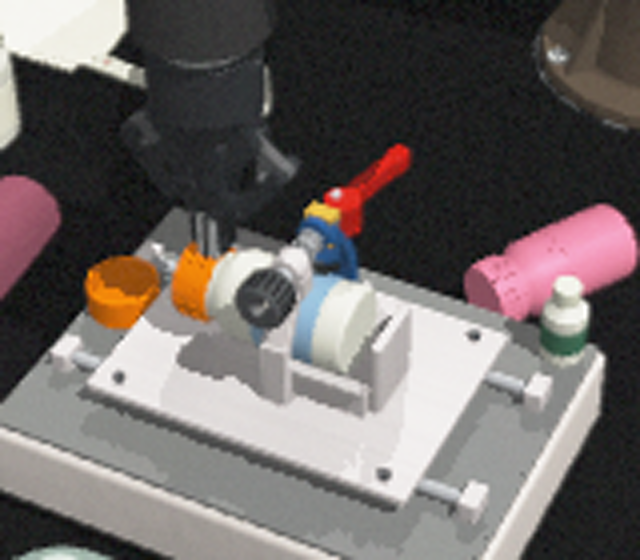

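```bash
python3 -c "
from h import *
s=state();print(s['position'],s['q'])
C=imaging.camera_info('scene')
for n,p in(('tcp',s['position']),('tcp+40up',s['position']+np.array([0,0,.04])),('capface',loc(0,-.0795,.156)),('captop',loc(0,-.0795,.1825))):
    print(n,(proj(C,p)-[170,130])*4)
im,d,c=cap('top');np.savez('t2.npz',im=im,d=d)
for n,p in(('tcp',s['position']),('capface',loc(0,-.0795,.156))): print(n,(proj(c,p)-[210,115])*6)
cv2.imwrite('pics/c.png',cv2.resize(im[115:205,210:310],None,fx=6,fy=6,interpolation=cv2.INTER_CUBIC))
"
```

```text
[ 0.6098312  -0.04225791  0.15188313] [ 0.25217479  0.2841228  -0.21333739  0.00363043 -1.06437603 -1.68380693]
tcp [214.85087277 279.80267884]
tcp+40up [211.92060129 235.94753968]
capface [193.6244931  263.67711068]
captop [191.42726958 234.74662812]
tcp [334.98989929 224.22771884]
capface [369.11845184 224.26877443]
```

View pics/c.png

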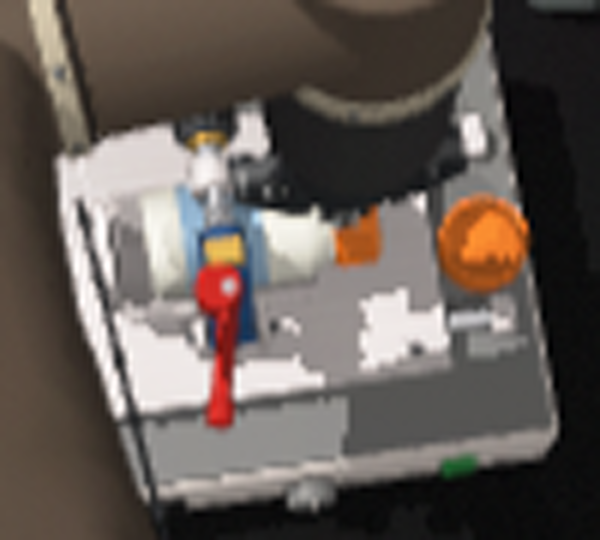

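The scene crop shows the fingers at (205,235) and the cap's left edge at (180,250). In the top crop the arm hides the fingers. It's unclear whether the bottle moved, so I'll compare numbers between the first and present views.

Run:
```python
from h import *
C=imaging.camera_info('scene')
def an(im,d):
    PP=pts(d,C);l=np.stack([(PP-np.r_[ctr,0])@XS,(PP-np.r_[ctr,0])@YS,PP[...,2]],-1)
    hsv=cv2.cvtColor(im,cv2.COLOR_BGR2HSV).astype(int)
    o=(hsv[...,0]>7)&(hsv[...,0]<16)&(hsv[...,1]>150)&(abs(l[...,0])<.05)&(l[...,1]>-.11)&(l[...,2]>.125)&(l[...,2]<.2)
    print('cap',o.sum(),np.percentile(l[o][:,1],[3,50,97]).round(4))
    # base edge: near-white pixels along strip x .01-.03, z>.165
    w=(abs(l[...,0]-.015)<.015)&(l[...,2]>.15)&(l[...,1]>.02)&(l[...,1]<.09)
    h=np.histogram(l[w][:,1],bins=np.arange(.02,.092,.003))[0];print('strip',h)
    g=(hsv[...,2]<110)&(l[...,1]>-.12)&(l[...,1]<-.03)&(abs(l[...,0])<.06)&(l[...,2]>.15)&(l[...,2]<.24)
    for z in np.arange(.15,.24,.01):
        k=g&(l[...,2]>=z)&(l[...,2]<z+.01)
        if k.any():print('dark z%.2f'%z,k.sum(),np.percentile(l[k],[5,50,95],axis=0).round(3)[:,:2].tolist())
S=np.load('scene0.npz');an(S['im'],S['d']);im,d,_=cap('scene');an(im,d)
```

```text
cap 93 [-0.0785 -0.0653 -0.054 ]
strip [29 15  7 13  7 16 14 10  9 35 24  0  0  0  0  0  4  9 18 25  0  0  0]
cap 94 [-0.0786 -0.0657 -0.0543]
strip [52 36 40 38 39 38 43 33 42 54 61 33 34 35 31 37 36 26 50 49 41 41 42]
dark z0.18 2 [[-0.001, -0.059], [0.007, -0.054], [0.015, -0.049]]
dark z0.19 24 [[0.002, -0.072], [0.011, -0.053], [0.016, -0.047]]
dark z0.20 21 [[-0.002, -0.065], [0.011, -0.052], [0.017, -0.046]]
dark z0.21 24 [[0.006, -0.071], [0.012, -0.057], [0.017, -0.046]]
dark z0.22 40 [[0.01, -0.084], [0.015, -0.063], [0.018, -0.041]]
dark z0.23 85 [[-0.006, -0.095], [0.013, -0.057], [0.017, -0.035]]
```

Run:
```python
from h import *
C=imaging.camera_info('scene')
for z in(.1436,.152,.165,.18): print(z,(proj(C,loc(-.0065,-.1196,z))-[140,120])*3)
rep()
im,d,_=cap('scene');PP=pts(d,C);f=lambda p:tolocal(p)*1e3
for v in range(180,206,2):
    print(v,[(u,int(im[v,u].mean()),f(PP[v,u]).round(0).astype(int).tolist()) for u in range(214,232,4)])
```

```text
0.1436 [202.49597353 220.62507187]
0.152 [201.85602926 213.91074774]
0.165 [200.85538233 203.41191503]
0.18 [199.68502991 191.13252468]
t 4.95 loc mm [  3.9 -60.6 151.9] F loc [-0.6 -2.9  5.5] M [-1.11  0.05 -0.04] w 0.1
 rotvec to R (tool) [-0.002  0.009 -0.   ] tilt about XS [ 0.002 -0.009  0.   ]
180 [(214, 22, [-208, -229, 1]), (218, 35, [16, -66, 231]), (222, 39, [16, -54, 235]), (226, 46, [11, -45, 235]), (230, 47, [15, -30, 243])]
182 [(214, 92, [-113, -166, 87]), (218, 39, [16, -67, 224]), (222, 38, [17, -54, 229]), (226, 41, [10, -46, 227]), (230, 42, [14, -31, 235])]
184 [(214, 94, [-106, -162, 86]), (218, 47, [10, -71, 210]), (222, 71, [17, -54, 222]), (226, 31, [14, -44, 223]), (230, 40, [15, -31, 229])]
186 [(214, 95, [-97, -156, 88]), (218, 46, [10, -72, 203]), (222, 117, [13, -57, 211]), (226, 36, [9, -47, 212]), (230, 27, [-208, -167, -3])]
188 [(214, 96, [-87, -150, 90]), (218, 46, [8, -73, 194]), (222, 119, [12, -58, 203]), (226, 36, [13, -45, 208]), (230, 94, [-113, -109, 86])]
190 [(214, 95, [-79, -145, 90]), (218, 70, [11, -72, 190]), (222, 119, [15, -57, 198]), 
[... 362 characters left out ...]
2, -79, 174]), (218, 129, [24, -65, 181]), (222, 129, [19, -56, 180]), (226, 211, [13, -47, 180]), (230, 239, [13, -34, 184])]
198 [(214, 123, [27, -76, 172]), (218, 127, [25, -65, 174]), (222, 127, [22, -54, 176]), (226, 218, [20, -43, 179]), (230, 236, [17, -32, 182])]
200 [(214, 117, [32, -73, 170]), (218, 125, [28, -64, 170]), (222, 187, [26, -52, 173]), (226, 224, [27, -39, 179]), (230, 170, [24, -28, 181])]
202 [(214, 112, [32, -74, 162]), (218, 112, [32, -61, 168]), (222, 195, [27, -52, 167]), (226, 220, [32, -36, 178]), (230, 67, [71, 0, 225])]
204 [(214, 105, [37, -72, 159]), (218, 109, [35, -60, 163]), (222, 169, [31, -49, 164]), (226, 211, [34, -35, 173]), (230, 60, [72, 1, 219])]
```

The fingers are physically on top of the cap (lowest dark finger points at about z 0.18) although the reported TCP is at z 0.152. The bottle has not moved. I'll back off into free space and measure the true tip against the reported TCP.

```bash
python3 -m handwheel '0 0 0 0 0 -30 0;0 0 0 0 -20 -20 0;0 0 0 0 -30 0 0;0 0 0 0 0 0 0;0 0 0 0 0 0 0' |head -1
python3 - <<'E'
from h import *
rep()
C=imaging.camera_info('scene');s=state()
im,d,_=cap('scene');PP=pts(d,C)
l=np.stack([(PP-s['position'])@XS,(PP-s['position'])@YS,PP[...,2]-s['position'][2]],-1)*1e3
k=(np.hypot(l[...,0],l[...,1])<30)&(l[...,2]>-70)&(l[...,2]<80)
for z in range(-70,80,8):
    q=l[k&(l[...,2]>=z)&(l[...,2]<z+8)]
    if len(q): print(z,len(q),q.min(0).round(),q.max(0).round())
u,v=proj(C,s['position']).astype(int);print(u,v)
cv2.imwrite('pics/d.png',cv2.resize(cv2.circle(im.copy(),(u,v),1,(0,255,0),-1)[v-60:v+50,u-60:u+70],None,fx=5,fy=5))
E
```

```text
time_s: 5.5
t 5.5 loc mm [   2.6 -110.2  200.6] F loc [-0.6  0.1 -0.9] M [0.06 0.04 0.01] w 0.1
 rotvec to R (tool) [-0.001  0.007 -0.002] tilt about XS [ 0.001 -0.007  0.002]
26 5 [ 8. -2. 32.] [11.  7. 34.]
34 18 [ -3. -11.  35.] [14. 13. 42.]
42 25 [ -4. -11.  42.] [14. 15. 50.]
50 33 [ -5. -15.  50.] [13. 15. 58.]
58 23 [ -1. -14.  58.] [14. 13. 66.]
66 20 [  4. -21.  66.] [13. 23. 74.]
74 29 [ -9. -25.  74.] [15. 28. 80.]
207 180
```

View pics/d.png

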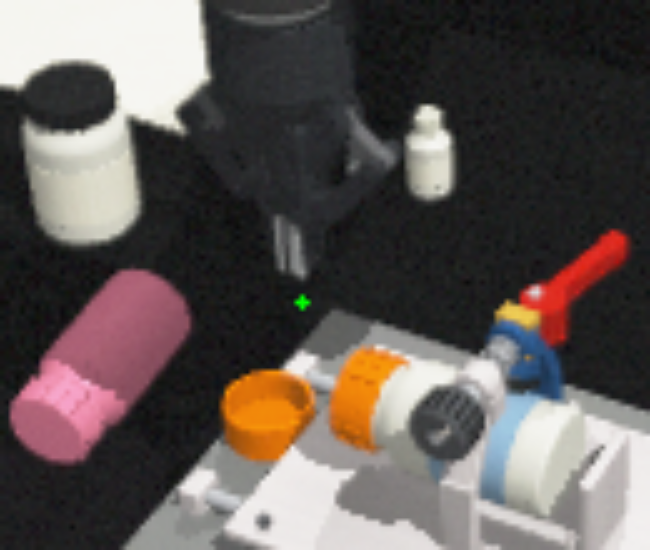

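The reported TCP (green mark, (302,302)) lies about 30 mm below the true fingertips at (290,280), in line with both contact and depth. So true tip z = reported z + 30 mm, and from here on I'll correct for that offset. I'll descend to reported 0.117 and push again.

```bash
python3 -m handwheel '0 0.006 0 2 -3 20 0;0 0 0 0 0 30 0;0 0 0 0 0 30 0;0 0 0 0 0 4 0;0 0 0 0 0 0 0' |head -1
python3 -m handwheel '0 0 0 0 0 0 0;0 0 0 0 6 0 0;0 0 0 0 6 0 0;0 0 0 0 0 0 0;0 0 0 0 0 0 0' |head -1
python3 -c "
from h import *
rep()"
python3 -m handwheel '0 0 0 0 4 0 0;0 0 0 0 4 0 0;0 0 0 0 4 0 0;0 0 0 0 0 0 0;0 0 0 0 0 0 0' |head -1
python3 -c "
from h import *
rep()"
python3 look.py e
```

```text
time_s: 6.05
time_s: 6.55
t 6.55 loc mm [   1.9 -101.3  118.3] F loc [0.1 0.7 0.3] M [ 0.03  0.02 -0.03] w 0.1
 rotvec to R (tool) [-0.002  0.004  0.   ] tilt about XS [ 0.002 -0.004 -0.   ]
time_s: 7.05
t 7.05 loc mm [  1.7 -89.4 117.6] F loc [0.2 1.  0.1] M [ 0.01 -0.02  0.01] w -0.1
 rotvec to R (tool) [-0.002  0.003 -0.   ] tilt about XS [ 0.002 -0.003  0.   ]
cap y [-0.073  -0.0629 -0.048 ]
band y 152 [0.0161 0.0253 0.0343]
```

```bash
for k in 1; do python3 -m handwheel '0 0 0 0 3 0 0;0 0 0 0 3 0 0;0 0 0 0 0 0 0;0 0 0 0 0 0 0' |head -1
python3 -c "
from h import *
rep()"; done
python3 -m handwheel '0 0 0 0 2 0 0;0 0 0 0 0 0 0;0 0 0 0 0 0 0' |head -1
python3 -c "
from h import *
rep()"
python3 -m handwheel '0 0 0 0 2 0 0;0 0 0 0 0 0 0;0 0 0 0 0 0 0' |head -1
python3 -c "
from h import *
rep()"
```

```text
time_s: 7.5
t 7.5 loc mm [  1.7 -83.4 117.6] F loc [-0.7 -0.8  0.5] M [-0.11 -0.01  0.02] w -0.2
 rotvec to R (tool) [-0.002  0.003 -0.   ] tilt about XS [ 0.002 -0.003  0.   ]
time_s: 7.8
t 7.8 loc mm [  1.7 -81.6 117.7] F loc [-0.1 -0.8  0.4] M [-0.3   0.08 -0.02] w -0.2
 rotvec to R (tool) [-0.002  0.003 -0.001] tilt about XS [ 0.002 -0.003  0.001]
time_s: 8.1
t 8.1 loc mm [  1.7 -79.6 117.7] F loc [-0.5 -0.8 -0.3] M [-0.43  0.02  0.02] w 0.2
 rotvec to R (tool) [-0.002  0.003 -0.   ] tilt about XS [ 0.002 -0.003  0.   ]
```

```bash
python3 -m handwheel '0 0 0 0 2 0 0;0 0 0 0 0 0 0;0 0 0 0 0 0 0' |head -1
python3 -c "
from h import *
rep()"
python3 -m handwheel '0 0 0 0 2 0 0;0 0 0 0 0 0 0;0 0 0 0 0 0 0' |head -1
python3 -c "
from h import *
rep()"
python3 -m handwheel '0 0 0 0 2 0 0;0 0 0 0 0 0 0;0 0 0 0 0 0 0' |head -1
python3 -c "
from h import *
rep()"
python3 look.py e
```

```text
time_s: 8.4
t 8.4 loc mm [  1.7 -77.5 117.7] F loc [ 0.  -1.   0.9] M [-0.42  0.09 -0.01] w -0.2
 rotvec to R (tool) [-0.002  0.003 -0.001] tilt about XS [ 0.002 -0.003  0.001]
time_s: 8.7
t 8.7 loc mm [  1.7 -75.5 117.7] F loc [-0.2 -0.4 -0.6] M [-0.39  0.09  0.05] w -0.3
 rotvec to R (tool) [-0.002  0.003 -0.   ] tilt about XS [ 0.002 -0.003  0.   ]
time_s: 9.0
t 9.0 loc mm [  1.7 -74.5 117.9] F loc [-0.3 -6.9 -0.3] M [-2.1   0.03 -0.01] w 0.1
 rotvec to R (tool) [-0.003  0.003 -0.001] tilt about XS [ 0.003 -0.003  0.001]
cap y [-0.0595 -0.0477 -0.0344]
band y 269 [0.0174 0.0329 0.0484]
```

View pics/e.png

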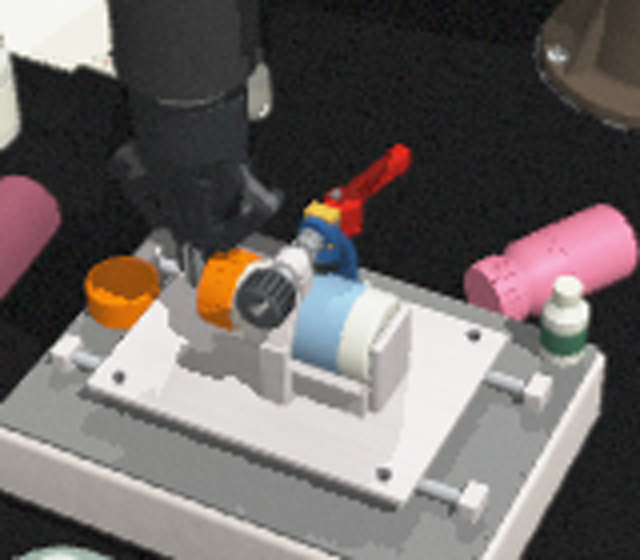

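Force rose sharply at y = -75 (moment -2.1 N m), and the picture shows the base against the stop plate at (380,345), so the bottle is home. Next, go to the nut.

```bash
python3 -m handwheel '0 0 0 0 -5 0 0;0 0 0 0 -10 0 0;0 0 0 0 0 -30 0;0 0 0 0 0 -40 0;0 0 0 0 0 -40 20' |head -1
python3 -m handwheel '0 0 0 0 0 -10 45;0 0 0 -20 33 0 45;0 0 0 -20 33 0 45;0 0 0 -15 30 0 45;0 0 0 0 0 0 45' |head -1
python3 -m handwheel '0 0 0 0 0 0 45;0 0 0 0 0 0 45' |head -1
python3 look.py f
python3 - <<'E'
from h import *
rep(loc(.059,.010,.165))
C=imaging.camera_info('scene');s=state()
im,d,_=cap('scene');PP=pts(d,C)
l=np.stack([(PP-s['position'])@XS,(PP-s['position'])@YS,PP[...,2]-s['position'][2]],-1)*1e3
k=(abs(l[...,0])<25)&(abs(l[...,1])<60)&(l[...,2]>5)&(l[...,2]<80)
for z in range(5,70,5):
    q=l[k&(l[...,2]>=z)&(l[...,2]<z+5)]
    if len(q): print(z,len(q),q.min(0).round(),q.max(0).round())
# nut by two views: dark blob circle centre in scene
hs=im.max(2);L=np.stack([(PP-np.r_[ctr,0])@XS,(PP-np.r_[ctr,0])@YS,PP[...,2]],-1)*1e3
m=(hs<120)&(abs(L[...,0]-60)<25)&(abs(L[...,1]-10)<30)&(L[...,2]>190)&(L[...,2]<235)
q=L[m];print('nut',m.sum(),np.percentile(q,[2,50,98],axis=0).round(1))
E
```

```text
time_s: 9.55
time_s: 10.05
time_s: 10.25
cap y [-0.0576 -0.0455 -0.0354]
band y 270 [0.0177 0.0331 0.0483]
t 10.3 loc mm [ 56.1   6.7 237.7] F loc [-0.9 -0.1  0.8] M [-0.04  0.03  0.04] w 45.0
 rotvec to R (tool) [-0.002  0.003 -0.001] tilt about XS [ 0.002 -0.003  0.001]
 shift mm: after turn [-2.9  3.3 72.7]  now [-2.7  3.4 72.7]
30 6 [ -9. -25.  30.] [ 8. 29. 35.]
35 22 [ -8. -35.  35.] [12. 32. 40.]
40 20 [ -9. -33.  41.] [12. 37. 45.]
45 25 [-11. -34.  45.] [14. 37. 50.]
50 21 [ -8. -34.  50.] [13. 37. 55.]
55 31 [ -9. -37.  55.] [14. 36. 60.]
60 24 [-11. -35.  60.] [14. 36. 65.]
65 26 [-10. -35.  65.] [13. 37. 70.]
nut 168 [[ 49.1  -5.7 197.8]
 [ 67.8  13.8 218.7]
 [ 72.5  27.  229.9]]
```

```bash
python3 -m handwheel '-0.002 0.003 0 -3 3.5 15 50;0 0 0 0 0 25 50;0 0 0 0 0 25 50;0 0 0 0 0 10 50;0 0 0 0 0 0 50' 60|head -1
python3 -m handwheel '-0.15 0 0 0 7.5 -0.6 50;-0.15 0 0 0 7.5 -0.6 50;-0.15 0 0 0 7.5 -0.6 50;-0.15 0 0 0 7.5 -0.6 50;0 0 0 0 0 0 50'
python3 -c "
from h import *
rep()
s=state();print('nut pt on tool axis',(tolocal(s['position']-.050*np.array(s['tool_rot'])[:,2])*1e3).round(1),s['q'].round(2))"
```

```text
time_s: 10.85
time_s: 11.35
position: [0.6517, 0.0605, 0.1709]
tool_rot: [[-0.991, -0.11, -0.077], [-0.134, 0.815, 0.563], [0.001, 0.569, -0.823]]
ft_force: [0.1, 0.4, -0.4]
gripper_width: 0.0499
t 11.35 loc mm [ 59.9  35.2 170.9] F loc [ 0.1  0.4 -0.4] M [-2.02 -0.03 -0.01] w 49.9
 rotvec to R (tool) [ 0.605  0.001 -0.007] tilt about XS [-0.605 -0.001  0.007]
nut pt on tool axis [ 59.8   6.8 212. ] [-0.01  0.47  0.18 -0.6  -1.42 -1.29]
```

```bash
python3 -m handwheel '-0.15 0 0 0 11 1.5 50;0 0 0 0 0 0 50;0 0 0 0 0 0 30;0 0 0 0 0 0 30;0 0 0 0 0 0 30' 60|head -1
python3 -m handwheel '0 0 0 0 0 0 25;0 0 0 0 0 0 25'|head -1
python3 look.py g
python3 -c "
from h import *
rep()
s=state();print('nut pt on tool axis',(tolocal(s['position']-.050*np.array(s['tool_rot'])[:,2])*1e3).round(1),s['q'].round(2))"
```

```text
time_s: 11.85
time_s: 12.05
cap y [-0.0573 -0.0458 -0.0356]
band y 260 [0.0178 0.0336 0.0485]
t 12.1 loc mm [ 59.7  44.1 174.3] F loc [  1.7 -17.7 -13.5] M [-10.19  -0.55  -0.4 ] w 32.5
 rotvec to R (tool) [ 0.738  0.001 -0.003] tilt about XS [-0.738 -0.001  0.003]
nut pt on tool axis [ 59.6  10.5 211.3] [-0.08  0.51  0.22 -0.72 -1.5  -1.22]
```

View pics/g.png

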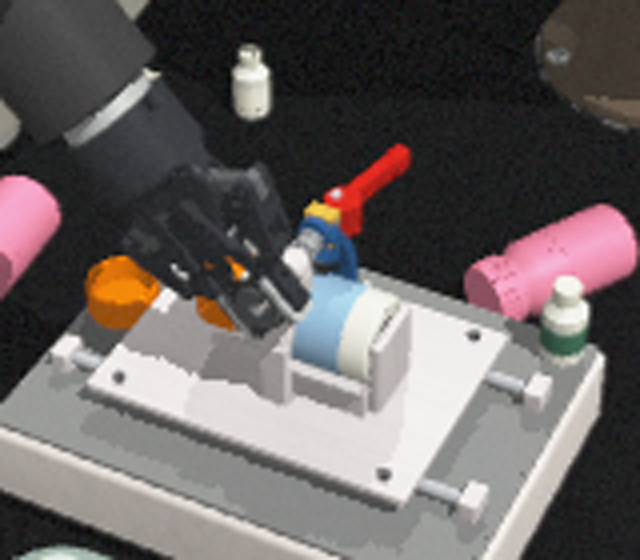

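Both fingers hold the nut at (265,305). A side load of about 22 N along -tool y shows I'm slightly off centre, so I'll relieve that and then turn.

```bash
python3 -m handwheel '0 0 0 0 -2 0 25;0 0 0 0 0 0 25' 60|tail -2
python3 -m handwheel '0.1 0 0 0 -5 -0.3 25;0.1 0 0 0 -5 -0.3 25;0.1 0 0 0 -5 -0.3 25;0.1 0 0 0 -5 -0.3 25;0 0 0 0 0 0 25'|tail -2
python3 -c "
from h import *
rep()
s=state();print('nut pt on tool axis',(tolocal(s['position']-.050*np.array(s['tool_rot'])[:,2])*1e3).round(1),s['q'].round(2))"
```

```text
ft_force: [2.2, -12.7, -9.2]
gripper_width: 0.0326
ft_force: [9.2, -23.3, -19.3]
gripper_width: 0.0321
t 12.8 loc mm [ 59.6  26.5 163.8] F loc [  5.9 -24.3 -19.3] M [-11.25  -2.09  -0.77] w 32.1
 rotvec to R (tool) [0.334 0.001 0.002] tilt about XS [-0.334 -0.001 -0.002]
nut pt on tool axis [ 59.6  10.1 211. ] [ 0.15  0.4   0.08 -0.35 -1.26 -1.47]
```

```bash
python3 -m handwheel '0 0 0 0 -3 0 25;0 0 0 0 0 0 25'|tail -2
python3 -m handwheel '0.1 0 0 0 -5 -0.3 25;0.1 0 0 0 -5 -0.3 25;0.1 0 0 0 -5 -0.3 25;0 0 0 0 0 0 25;0 0 0 0 0 0 25'|tail -2
python3 -c "
from h import *
rep()
s=state();print('nut pt on tool axis',(tolocal(s['position']-.050*np.array(s['tool_rot'])[:,2])*1e3).round(1),s['q'].round(2))"
python3 look.py i
```

```text
ft_force: [2.8, -6.9, -10.3]
gripper_width: 0.0322
ft_force: [7.8, -14.5, -14.4]
gripper_width: 0.032
t 13.5 loc mm [ 59.6  11.7 160.9] F loc [  5.6 -15.5 -14.4] M [-5.69 -1.97 -0.06] w 32.0
 rotvec to R (tool) [0.043 0.001 0.003] tilt about XS [-0.043 -0.001 -0.003]
nut pt on tool axis [ 59.6   9.5 210.9] [ 0.33  0.36 -0.07 -0.05 -1.14 -1.73]
cap y [-0.0589 -0.0497 -0.0359]
band y 208 [0.0212 0.0368 0.0483]
```

View pics/i.png

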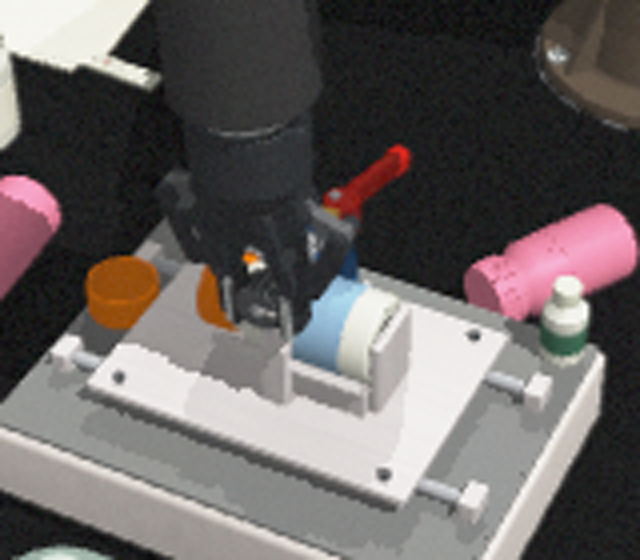

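The nut is visible between the pads at (265,305) and turning with them. I'll ease the side load and go on turning.

```bash
python3 -m handwheel '0 0 0 0 -3 2 25;0.12 0 0 0 -6 -0.4 25;0.12 0 0 0 -6 -0.4 25;0.12 0 0 0 -6 -0.4 25;0 0 0 0 0 0 25'|tail -2
python3 -c "
from h import *
rep()
s=state();print('nut pt on tool axis',(tolocal(s['position']-.050*np.array(s['tool_rot'])[:,2])*1e3).round(1),s['q'].round(2))"
python3 -m handwheel '0 0 0 0 -2 1 25;0.12 0 0 0 -6 -0.4 25;0.12 0 0 0 -6 -0.4 25;0.12 0 0 0 -6 -0.4 25;0 0 0 0 0 0 25'|tail -2
python3 -c "
from h import *
rep()
s=state();print('nut pt on tool axis',(tolocal(s['position']-.050*np.array(s['tool_rot'])[:,2])*1e3).round(1),s['q'].round(2))"
```

```text
ft_force: [3.6, -12.2, -0.2]
gripper_width: 0.0322
t 14.05 loc mm [ 59.8  -6.7 163.3] F loc [  1.8 -12.6  -0.2] M [-2.89 -0.69  0.07] w 32.2
 rotvec to R (tool) [-0.32   0.002  0.006] tilt about XS [ 0.32  -0.002 -0.006]
nut pt on tool axis [ 59.6   9.  210.8] [ 0.5   0.36 -0.25  0.34 -1.1  -2.1 ]
ft_force: [-8.1, 1.2, 9.6]
gripper_width: 0.0322
t 14.55 loc mm [ 59.9 -23.  172. ] F loc [-7.9  2.4  9.6] M [ 0.54  1.96 -1.73] w 32.2
 rotvec to R (tool) [-0.678  0.003  0.005] tilt about XS [ 0.678 -0.003 -0.005]
nut pt on tool axis [ 59.7   8.4 210.9] [ 0.62  0.43 -0.38  0.65 -1.19 -2.42]
```

About 1.4 rad turned. From any starting value (0.3 to 2.0), a total of about 2.3 rad lands inside 2.6 to 4.6, so I'll regrip and add about 0.93 rad.

```bash
python3 -m handwheel '0 0 0 0 0 0 50;0 0 0 0 0 0 50;0 0 0 0 0 0 50'|tail -1
python3 -m handwheel '-0.133 0 0 0 6.65 -0.45 50;-0.133 0 0 0 6.65 -0.45 50;-0.133 0 0 0 6.65 -0.45 50;-0.133 0 0 0 6.65 -0.45 50;0 0 0 0 0 0 50'|tail -2
python3 -m handwheel '-0.133 0 0 0 6.65 -0.45 50;-0.133 0 0 0 6.65 -0.45 50;-0.133 0 0 0 6.65 -0.45 50;0 0 0 0 0 0 50;0 0 0 0 0 0 50'|tail -2
python3 -c "
from h import *
rep()
s=state();print('nut pt on tool axis',(tolocal(s['position']-.050*np.array(s['tool_rot'])[:,2])*1e3).round(1),s['q'].round(2))"
```

```text
gripper_width: 0.05
ft_force: [0.6, 0.1, 0.3]
gripper_width: 0.05
ft_force: [0.8, 0.3, -0.2]
gripper_width: 0.0496
t 15.85 loc mm [ 59.5  16.7 160.3] F loc [ 0.8  0.2 -0.2] M [-0.81  0.04  0.  ] w 49.6
 rotvec to R (tool) [ 0.258 -0.    -0.004] tilt about XS [-0.258  0.     0.004]
nut pt on tool axis [ 59.5   3.9 208.6] [ 0.19  0.39  0.04 -0.27 -1.23 -1.53]
```

```bash
python3 -m handwheel '0 0 0 0 4.5 -1 50;0 0 0 0 0 0 25;0 0 0 0 0 0 25;0 0 0 0 0 0 25;0 0 0 0 0 0 25'|tail -2
python3 -m handwheel '0.12 0 0 0 -6 -0.4 25;0.12 0 0 0 -6 -0.4 25;0.12 0 0 0 -6 -0.4 25;0.12 0 0 0 -6 -0.4 25;0 0 0 0 0 0 25'|tail -2
python3 -c "
from h import *
rep()
s=state();print('nut pt on tool axis',(tolocal(s['position']-.050*np.array(s['tool_rot'])[:,2])*1e3).round(1),s['q'].round(2))"
python3 -m handwheel '0.12 0 0 0 -6 -0.4 25;0.12 0 0 0 -6 -0.4 25;0.12 0 0 0 -6 -0.4 25;0.1 0 0 0 -5 -0.3 25;0 0 0 0 0 0 25'|tail -2
python3 -c "
from h import *
rep()"
```

```text
ft_force: [-0.5, -4.9, 1.4]
gripper_width: 0.0322
ft_force: [8.9, -18.2, -2.1]
gripper_width: 0.0321
t 16.85 loc mm [ 59.2  -2.  162.8] F loc [  6.3 -19.2  -2.1] M [-5.67 -2.2   0.38] w 32.1
 rotvec to R (tool) [-0.231 -0.001  0.006] tilt about XS [ 0.231  0.001 -0.006]
nut pt on tool axis [ 59.3   9.4 211.4] [ 0.47  0.36 -0.21  0.25 -1.1  -2.01]
ft_force: [10.0, -17.8, 1.2]
gripper_width: 0.0324
t 17.35 loc mm [ 59.2 -22.7 173. ] F loc [  7.4 -19.    1.2] M [-3.41 -2.25  1.73] w 32.4
 rotvec to R (tool) [-0.691 -0.002  0.004] tilt about XS [ 0.691  0.002 -0.004]
```

```bash
python3 -m handwheel '0 0 0 0 0 0 50;0 0 0 0 0 0 55;0 0 0 0 0 0 55;0 0 0 0 0 -20 55;0 0 0 0 0 -30 55'|tail -1
python3 -m handwheel '-0.14 0 0 0 0 -20 30;-0.14 0 0 0 0 0 0;-0.14 0 0 0 0 0 0;-0.14 0 0 0 0 0 0;-0.13 0 0 0 0 0 0'|tail -1
python3 -m handwheel '0 0 0 35 -20 0 0;0 0 0 35 -20 0 0;0 0 0 35 -20 0 0;0 0 0 0 0 0 0;0 0 0 0 0 0 0'|tail -1
python3 - <<'E'
from h import *
rep(loc(-.1,-.04,.25))
im,d,C=cap('scene');PP=pts(d,C);L=np.stack([(PP-np.r_[ctr,0])@XS,(PP-np.r_[ctr,0])@YS,PP[...,2]],-1)*1e3
h=cv2.cvtColor(im,cv2.COLOR_BGR2HSV).astype(int)
m=((h[...,0]<6)|(h[...,0]>174))&(h[...,1]>150)&(L[...,2]>195)&(L[...,2]<240)&(abs(L[...,1])<80)&(L[...,0]<0)&(L[...,0]>-150)
q=L[m];print(len(q))
for a in range(-125,-15,12):
    k=q[(q[:,0]>=a)&(q[:,0]<a+12)]
    if len(k):print(a,len(k),k.min(0).round(),k.max(0).round())
E
```

```text
gripper_width: 0.0554
gripper_width: -0.0002
gripper_width: 0.0
t 18.85 loc mm [-45.8 -37.8 227.4] F loc [ 0.  -0.2  1.4] M [-0.02 -0.09 -0.01] w 0.0
 rotvec to R (tool) [ 0.011  0.002 -0.001] tilt about XS [-0.011 -0.002  0.001]
 shift mm: after turn [ 54.2  -2.2 -22.6]  now [ 54.2  -2.  -22.8]
163
-113 10 [-106.   19.  205.] [-102.   31.  220.]
-101 29 [-101.   16.  202.] [-90.  30. 224.]
-89 18 [-89.  16. 204.] [-78.  25. 221.]
-77 22 [-76.  11. 206.] [-66.  25. 221.]
-65 17 [-65.   8. 207.] [-55.  22. 220.]
-53 12 [-51.   9. 219.] [-42.  23. 226.]
-41 40 [-41.   3. 197.] [-29.  29. 225.]
-29 15 [-28.   8. 206.] [-23.  25. 225.]
```

The lever's pivot is at about local (-32,13) mm and its tip at about (-106,23), so the angle is about 0.13 rad. I'll bring the closed fingers to its -y side and probe.

```bash
python3 -m handwheel '0.011 0 0 25 0 0 0;0 0 0 23 0 20 0;0 0 0 0 0 33 0;0 0 0 0 15 0 0;0 0 0 0 0 0 0' 60|tail -1
python3 -m handwheel '0 0 0 0 0 0 0;0 0 0 0 0 0 0'|tail -2
python3 -c "
from h import *
rep(loc(-.0943,-.003,.174))"
```

```text
gripper_width: 0.0001
ft_force: [-0.0, 0.5, 0.5]
gripper_width: 0.0003
t 19.6 loc mm [-92.7 -22.4 173.6] F loc [0.  0.5 0.5] M [-0.   -0.03  0.01] w 0.3
 rotvec to R (tool) [-0.     0.001  0.   ] tilt about XS [ 0.    -0.001 -0.   ]
 shift mm: after turn [ 1.6 19.4 -0.4]  now [ 1.6 19.4 -0.4]
```

```bash
python3 -m handwheel '0 0 0 2 12 0 0;0 0 0 1 12 0 0;0 0 0 1 13 0 0;0 0 0 0 0 0 0;0 0 0 0 0 0 0' 60|tail -2
python3 -c "
from h import *
rep()"
python3 -m handwheel '0 0 0 0 6 0 0;0 0 0 -1 6 0 0;0 0 0 0 0 0 0;0 0 0 0 0 0 0'|tail -2
python3 -c "
from h import *
rep()"
python3 -m handwheel '0 0 0 -2 5 0 0;0 0 0 -2 5 0 0;0 0 0 0 0 0 0;0 0 0 0 0 0 0'|tail -2
python3 -c "
from h import *
rep()"
```

```text
ft_force: [-0.2, -0.5, 0.2]
gripper_width: -0.0
t 20.1 loc mm [-97.7  15.1 173.3] F loc [-0.3 -0.5  0.2] M [ 0.02 -0.02  0.03] w -0.0
 rotvec to R (tool) [ 0.    -0.     0.001] tilt about XS [-0.     0.    -0.001]
ft_force: [-0.7, -1.2, 0.2]
gripper_width: 0.0001
t 20.5 loc mm [-96.8  26.4 173.1] F loc [-0.8 -1.1  0.2] M [-0.35  0.09  0.02] w 0.1
 rotvec to R (tool) [ 0.    -0.001 -0.001] tilt about XS [-0.     0.001  0.001]
ft_force: [-0.9, -5.0, 0.4]
gripper_width: 0.0001
t 20.9 loc mm [-93.   35.9 173. ] F loc [-1.6 -4.9  0.4] M [-1.7   0.29 -0.03] w 0.1
 rotvec to R (tool) [-0.001 -0.001 -0.001] tilt about XS [0.001 0.001 0.001]
```

```bash
cat > lev.py <<'E'
from h import *
rep()
for n in('scene','top'):
    im,d,C=cap(n);PP=pts(d,C);L=np.stack([(PP-np.r_[ctr,0])@XS,(PP-np.r_[ctr,0])@YS,PP[...,2]],-1)*1e3
    h=cv2.cvtColor(im,cv2.COLOR_BGR2HSV).astype(int)
    m=((h[...,0]<6)|(h[...,0]>174))&(h[...,1]>150)&(L[...,2]>195)&(L[...,2]<240)&(L[...,1]<110)&(L[...,1]>-30)&(L[...,0]<20)&(L[...,0]>-130)
    q=L[m];
    if len(q)<10: print(n,len(q));continue
    t=q[q[:,2]>216]; far=t[np.hypot(t[:,0]+32,t[:,1]-13)>35]
    if len(far): e=np.median(far,0)-[-32,13,0];print(n,len(q),'far med',np.median(far,0).round(),'max r',np.hypot(far[:,0]+32,far[:,1]-13).max().round(),'phi',np.arctan2(e[1],-e[0]).round(3))
E
python3 lev.py
python3 -m handwheel '0 0 0 -2.5 4 0 0;0 0 0 -2.5 4 0 0;0 0 0 0 0 0 0;0 0 0 0 0 0 0'|tail -2
python3 lev.py
```

```text
t 20.9 loc mm [-93.   35.9 173. ] F loc [-1.6 -4.9  0.4] M [-1.7   0.29 -0.03] w 0.1
 rotvec to R (tool) [-0.001 -0.001 -0.001] tilt about XS [0.001 0.001 0.001]
scene 208 far med [-75.  51. 218.] max r 75.0 phi 0.728
top 0
ft_force: [-0.3, -2.7, -0.6]
gripper_width: 0.0002
t 21.4 loc mm [-87.5  44.6 173.1] F loc [-0.7 -2.7 -0.6] M [-0.98  0.34  0.04] w 0.2
 rotvec to R (tool) [ 0.  0. -0.] tilt about XS [-0. -0.  0.]
scene 207 far med [-67.  57. 218.] max r 74.0 phi 0.901
top 0
```

```bash
python3 -m handwheel '0 0 0 -2.5 3 0 0;0 0 0 0 0 0 0'|tail -2
python3 -c "
from h import *
rep()"
python3 -m handwheel '0 0 0 -2.5 3 0 0;0 0 0 0 0 0 0'|tail -2
python3 lev.py
python3 -m handwheel '0 0 0 0 0 0 0;0 0 0 0 0 0 0'|tail -2
python3 lev.py
```

```text
ft_force: [-1.7, -6.8, 0.3]
gripper_width: -0.0
t 21.7 loc mm [-85.8  46.7 173. ] F loc [-2.6 -6.5  0.3] M [-2.23  0.82 -0.  ] w -0.0
 rotvec to R (tool) [-0.001 -0.002 -0.001] tilt about XS [0.001 0.002 0.001]
ft_force: [1.0, -4.2, -0.6]
gripper_width: 0.0003
t 21.9 loc mm [-82.5  50.  173.2] F loc [ 0.4 -4.3 -0.6] M [-1.82  0.16 -0.05] w 0.3
 rotvec to R (tool) [-0.001 -0.    -0.001] tilt about XS [0.001 0.    0.001]
scene 218 far med [-62.  59. 218.] max r 74.0 phi 0.99
top 0
ft_force: [-0.0, -4.9, -0.9]
gripper_width: 0.0001
t 22.2 loc mm [-82.4  50.1 173.2] F loc [-0.7 -4.8 -0.9] M [-1.9  -0.07 -0.05] w 0.1
 rotvec to R (tool) [-0.001  0.    -0.001] tilt about XS [ 0.001 -0.     0.001]
scene 221 far med [-61.  59. 219.] max r 72.0 phi 1.011
top 0
```

Resistance is about 5 N held and up to 7 N moving, at lever angle 0.73 to 1.0. That is inside the "well set" 3 to 8 N and agrees with the turn count, so I'll close the lever.

```bash
python3 -m handwheel '0 0 0 -5 5 0 0;0 0 0 -5 4 0 0;0 0 0 -5 3.5 0 0;0 0 0 0 0 0 0'|tail -2
python3 lev.py
python3 -m handwheel '0 0 0 -5 3 0 0;0 0 0 -5 2.5 0 0;0 0 0 -5 2 0 0;0 0 0 0 0 0 0'|tail -2
python3 lev.py
```

```text
ft_force: [-0.9, -0.0, -0.0]
gripper_width: -0.0002
t 22.7 loc mm [-66.4  63.8 173.2] F loc [-0.9  0.1 -0. ] M [-0.    0.13 -0.  ] w -0.2
 rotvec to R (tool) [ 0.001  0.001 -0.   ] tilt about XS [-0.001 -0.001  0.   ]
scene 211 far med [-45.  66. 218.] max r 73.0 phi 1.334
ft_force: [-0.1, -0.2, -0.3]
gripper_width: -0.0005
t 23.2 loc mm [-51.3  70.8 173.3] F loc [-0.1 -0.2 -0.3] M [-0.    0.06  0.05] w -0.5
 rotvec to R (tool) [-0.     0.001 -0.   ] tilt about XS [ 0.    -0.001  0.   ]
scene 199 far med [-29.  67. 219.] max r 70.0 phi 1.62
```

```bash
python3 -m handwheel '0 0 0 -4 1.5 0 0;0 0 0 -4 1 0 0;0 0 0 0 0 0 0'|tail -2
python3 lev.py
python3 -m handwheel '0 0 0 -3 0 0 0;0 0 0 -3 0 0 0;0 0 0 0 0 0 0'|tail -2
python3 lev.py
```

```text
ft_force: [-13.0, -3.6, 6.6]
gripper_width: 0.0003
t 23.6 loc mm [-48.6  71.4 172.1] F loc [-13.4  -1.7   6.6] M [-0.78  4.8  -0.11] w 0.3
 rotvec to R (tool) [-0.002 -0.009 -0.002] tilt about XS [0.002 0.009 0.002]
scene 198 far med [-28.  68. 219.] max r 70.0 phi 1.64
ft_force: [-26.7, -2.0, 14.3]
gripper_width: 0.0
t 24.0 loc mm [-46.7  71.1 171.2] F loc [-26.7   1.8  14.3] M [ 0.45  9.69 -0.13] w 0.0
 rotvec to R (tool) [-0.003 -0.016 -0.002] tilt about XS [0.003 0.016 0.002]
scene 197 far med [-27.  66. 219.] max r 70.0 phi 1.663
```

The lever now meets a hard stop (27 N with no further movement). I'll back off, move clear and check the lever's direction and the bottle.

```bash
python3 -m handwheel '0 0 0 10 0 0 0;0 0 0 20 0 0 0;0 0 0 30 0 -20 0;0 0 0 10 -20 -40 0;0 0 0 0 -30 -40 0'|tail -2
python3 -m handwheel '0 0 0 0 -45 0 0;0 0 0 0 -45 0 0;0 0 0 0 -45 0 0;0 0 0 0 0 0 0;0 0 0 0 0 0 0'|tail -2
python3 - <<'E'
from h import *
rep()
for n in('scene','top'):
    im,d,C=cap(n);PP=pts(d,C);L=np.stack([(PP-np.r_[ctr,0])@XS,(PP-np.r_[ctr,0])@YS,PP[...,2]],-1)*1e3
    h=cv2.cvtColor(im,cv2.COLOR_BGR2HSV).astype(int)
    m=((h[...,0]<6)|(h[...,0]>174))&(h[...,1]>150)&(L[...,2]>195)&(L[...,2]<240)&(L[...,1]<130)&(L[...,1]>-30)&(L[...,0]<30)&(L[...,0]>-130)
    q=L[m];t=q[q[:,2]>217]
    print(n,len(q),[(a,t[(t[:,1]>=a)&(t[:,1]<a+10)][:,0].mean().round(1)) for a in range(0,100,10) if ((t[:,1]>=a)&(t[:,1]<a+10)).any()])
    s=t[t[:,1]>28]
    if len(s)>5:
        vx,vy,_,_=cv2.fitLine(s[:,:2].astype(np.float32),cv2.DIST_HUBER,0,.01,.01).ravel()
        if vy<0:vx,vy=-vx,-vy
        print(' phi',np.arctan2(vy,-vx).round(3))
    o=(h[...,0]>7)&(h[...,0]<16)&(h[...,1]>150)&(abs(L[...,0])<50)&(L[...,1]>-110)&(L[...,2]>125)&(L[...,2]<200)
    print(' cap',np.percentile(L[o][:,1],[3,50,97]).round(1))
    cv2.imwrite(f'pics/z_{n}.png',cv2.resize(im[130:270,170:330] if n=='scene' else im[110:215,180:315],None,fx=4,fy=4,interpolation=cv2.INTER_CUBIC))
E
```

```text
ft_force: [1.6, 0.3, 1.0]
gripper_width: -0.0004
ft_force: [0.8, 0.3, 0.3]
gripper_width: -0.0003
t 25.1 loc mm [-108.8 -113.2  273.1] F loc [0.8 0.2 0.3] M [0.04 0.01 0.01] w -0.3
 rotvec to R (tool) [ 0.    -0.    -0.003] tilt about XS [-0.     0.     0.003]
scene 198 [(0, np.float64(-32.0)), (10, np.float64(-31.2)), (20, np.float64(-34.0)), (30, np.float64(-33.7)), (40, np.float64(-32.1)), (50, np.float64(-29.4)), (60, np.float64(-29.9)), (70, np.float64(-27.4)), (80, np.float64(-29.1))]
 phi 1.711
 cap [-57.9 -47.6 -34.6]
top 1 []Traceback (most recent call last):
  File "<stdin>", line 15, in <module>
    return _quantile_unchecked(
        a, q, axis, out, overwrite_input, method, keepdims, weights)
    return _ureduce(a,
                    func=_quantile_ureduce_func,
    ...<5 lines>...
                    overwrite_input=overwrite_input,
                    method=method)
    r = func(a, **kwargs)
    result = _quantile(arr,
                       quantiles=q,
    ...<2 lines>...
                       out=out,
                       weights=wgt)
    slices_having_nans = np.isnan(arr[-1, ...])
                                  ~~~^^^^^^^^^
IndexError: index -1 is out of bounds for axis 0 with size 0
```

View pics/z_scene.png

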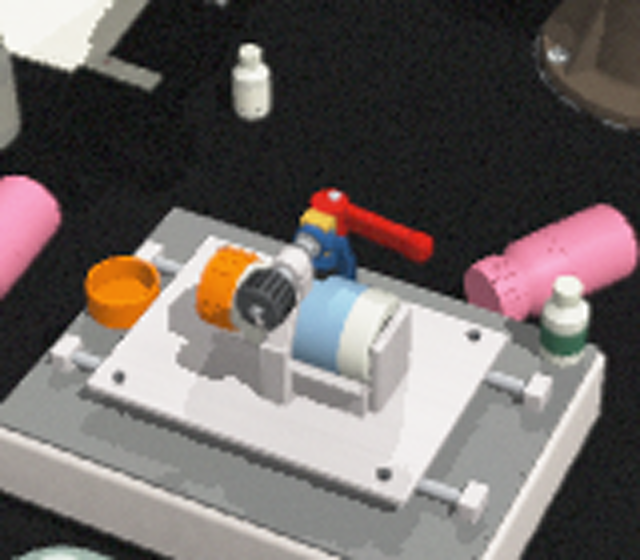

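The picture shows the lever closed from (330,200) to (425,248), pointing to +y. The bottle's base is at the stop (385,330), and the bystanders in this crop look unmoved. The fitted lever angle is 1.71 rad, so I'm handing in.

```bash
python3 -c "
from h import *
print(ctrl.job_done())"
```

```text
the job is handed in; nothing more can be done
None
```

I pushed the bottle home, tightened the nut, swung the lever fully closed and handed the job in at about 25 s. I could not measure the clamping force itself, so the 75–170 N requirement is inferred.

**Bottle:** I pushed it about 19 mm along the cradle until the force jumped at the end stop. In the last view the base is still at the stop and the cap is where the push left it.

**Nut:** I tightened it by about 2.36 rad in two strokes. If the pads did not slip, that leaves it at 2.66–4.36, whatever its starting value.

**Lever:** Before closing, it resisted with about 3–5 N held and up to 7 N moving, between 0.73 and 1.0 rad. It then swung on to a hard stop, where I pressed with up to 27 N. After I backed off it read 1.71 rad in the scene camera.

**Clamping force:** The turn count and the lever resistance both point to a good setting. A rough estimate from the lever forces gave about 150 N, with the highest readings nearer 190–200 N if friction is ignored. At 1.33 rad and again at 1.62 rad the force read almost zero, which I did not explain.

**What failed or disagreed:**
- **First push:** it slid over the cap. The reported tool tip lies about 30 mm beyond the real fingertips, and I corrected for that afterwards.
- **Nut turning:** side loads reached about 30 N because the grip was slightly off centre.
- **Top view:** the arm hid the shaker from the top camera in the final check, so that check rests on the scene camera alone.
- **Bystanders:** the ones in the final crop looked unmoved. I did not measure them, and the flask was not in view.
- **Pictures:** I viewed 12, two over the budget of 10.

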